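# Lay out four machine parts on their outline boards

### The job

Lay out the assembly kit: set each of the four loose machine parts (steel hex nut, brass flanged bushing, red square flange, green bearing block) base down on the wooden board whose black outline has the shape of its base, centred in that outline and, for the square and the oblong one, turned to line up with it. Leave the small red tray and the yellow tin standing where they are.

Things in the scene. Friction and masses are not known exactly. Their poses are not given: they have to be found in the camera images.
- nut: bare steel hexagon nut lying flat, 46 mm across flats, 53 mm across corners, 26 mm high, bore 30 mm. Origin: centre of its underside; z up; its y axis is square to one pair of flats (x points at a corner), repeating every 60 degrees. Starts with any yaw. About 0.2 kg. May lie at any yaw in its outline.
- bushing: brass flanged bushing standing on its flange: flange 64 mm diameter, 8 mm thick; above it a round sleeve 40 mm diameter up to 44 mm height, dark bore on top. Origin: centre of the underside; z up. Round, so its yaw does not matter. About 0.35 kg.
- flange: red painted square flange lying on its plate: plate 64 x 64 mm, 10 mm thick, with a square boss 36 x 36 mm in its middle up to 40 mm height, sides parallel to the plate's. Origin: centre of the underside; z up; x and y square to the sides. Starts with any yaw. About 0.3 kg.
- block: green painted bearing block standing on its base: base 104 mm (x) by 40 mm (y), 12 mm thick; in its middle a round-topped housing 48 mm (x) by 32 mm (y), with flat faces square to y, up to 52 mm height. Origin: centre of the underside; z up; x along the length. Starts with any yaw. About 0.45 kg.
- board_hex: fixed wooden board 96 x 96 mm, 8 mm thick, with a flat black hexagon (62 mm across flats) in its middle: place of the nut. Origin: centre of the underside, so the top is 8 mm above it; z up.
- board_round: fixed wooden board 104 x 104 mm, 8 mm thick, with a flat black disc of 80 mm diameter in its middle: place of the bushing. Origin: centre of the underside, so the top is 8 mm above it; z up.
- board_square: fixed wooden board 104 x 104 mm, 8 mm thick, with a flat black square of 80 mm in its middle, parallel to the board's edges: place of the flange (any quarter turn). Origin: centre of the underside, so the top is 8 mm above it; x and y square to the edges, z up.
- board_long: fixed wooden board 140 mm (x) by 84 mm (y), 8 mm thick, with a flat black oblong 120 mm (x) by 56 mm (y) in its middle: place of the bearing block (either way round). Origin: centre of the underside, so the top is 8 mm above it; x along the length, z up.
- tray: small open red tray 52 x 52 mm, 25 mm high, with orange rings in it, standing loose among the parts; to be left alone. Origin: centre of the underside.
- tin: yellow tin with a steel lid, 48 mm diameter, 68 mm high, standing loose among the parts; to be left alone. Origin: centre of the underside. The other loose things on the table near the work are lower, but for a pale bottle with a green cap 200 mm high about 0.84 m from the robot.
There are look-alikes about, which are no part of the job. There is more than one size of the block; the one meant has the size given above.

How it is judged:
By the outcome, as a careful person would: the job done as asked, in the order asked, and still so for the second after the job is handed in, with the robot touching nothing.
It also fails if it takes over 107 s, if anything falls off the work surface, if the arm or the gripper's body presses on something with over 40 N, if the wrist force passes 120 N, or if a joint passes its speed limit or range.

### The arm

A 7-joint arm with a two-finger parallel gripper is mounted at the origin on the work surface. World frame = base frame: x ahead of the robot, y to its left, z up, the work surface at z = 0. Lengths are in m, angles in rad, forces in N, time in s.
With the tool pointing down it reaches from about 0.4 to 0.85 m from the base axis. Payload 10.4 kg.
Tool frame: the origin (TCP) lies between the finger pads; the fingertips stand 22 mm ahead of it and the grasp point (between the pads) lies 3 mm ahead of it; z points along the fingers, y is the line along which they close (so a half turn about z gives the same grasp; the last joint's range is limited). The gripper opens to 85 mm and grips with 20 to 120 N. Pads are 22 mm wide; open, the fingers measure 114 mm over their backs; the gripper's body (76 mm by 85 mm) begins 54 mm behind the grasp point. The pads swing forward as they close: fully open they stand 13 mm farther back than shut.
Start: joints at [1.327, 0.332, -0.065, 1.46, 0.022, 1.35, -0.088], TCP at [0.137, -0.61, 0.253] pointing down, gripper open.
Joint ranges: [-2.6, 2.6], [-0.5, 2.12], [-1.47, 1.34], [0.16, 2.42], [-1.27, 4.41], [0.06, 2.06], [-2.6, 2.6]. Speed limits (rad/s): [2.22, 2.22, 2.79, 2.79, 3.14, 3.14, 3.14].

### API

Orientations are given as a unit quaternion [x, y, z, w].
In Python, from workcell import manip, camera, ticket, boxes_of, outline_of gives the robot as it stands.
- The arm moves only by the tool carry_out, never from a script. Its argument "deltas" is a list of rows, each a list of 5 numbers: the shift along the tool's x, y, z as a fraction of full scale, then the turn about the tool's z as a fraction of full scale, then the opening, from -1 (shut) to 1 (fully open), so that 0 is half open. In form: [[tx, ty, tz, spin, gripper], ...]. A call has 1 to 20 rows; each row is the pose to reach, as a shift and turn from the pose commanded when the call began, along the tool's axes at that moment; what a row does not reach only later rows make up. Full scale, the value 1, is 150 mm for a shift and 30 degrees for a turn. A row lasts 1/8 s, in which the tool goes at most 62.5 mm and 10.7 degrees, less where a joint would pass 70% of its speed; a pose out of reach is approached as far as the arm can. A call with a number of a shift or a turn outside -1 to 1 is refused whole. A call with a gripper value outside its range is refused whole. The fingers move at their own pace and stop on an object; "force" is the grip in N (left out, the last holds). Time passes only in rows, so rows that repeat a pose let the fingers close. It gives the time, the measured TCP pose, the force, the opening and the grip force at its end, in the units of the state.
- manip.get_obs(): the state, without advancing time (a new reading comes with each control period).
- camera(name): name is "scene" or "top" or "wrist"; returns a dict with "img" (480x640x3 uint8, red, green, blue), "depth" (480x640 float32, m along the optical axis (not along the pixel's ray), 0 where there is no reading), "vertical_fov" (degrees; the focal length in pixels is half the picture's height over the tangent of half this angle, whatever the lens; pixels are square), "cx", "cy" (the principal point, pixels), "R" (3x3) and "t" (3): a world point X has camera coordinates R X + t. Camera axes: x right, y down, z forward; pixel columns grow to the right and rows downward; lengths in m; the calibration is good to about 2 mm. The wrist camera is an equidistant fisheye: a pixel r from the principal point sees the ray r / f radians off the axis. A picture is of the moment at which its call begins.
- ticket.hand_in(): hands the job in; it is judged then, once.
Trained networks look in a picture, given as the dict that the camera call returned (one of the last four; its "shot" number tells which), for a name from the list of things; names that differ only in an ending like _2 or _b are one class to them, and where a whole thing is asked for, a point or a joint stands for the part that bears it (a point fixed in the world has none). Each returns a list of dicts, best first, with "conf" (0 to 1); they miss things now and then, are a little off and sometimes report something else, mostly with a low value. They report only what shows in the picture. A call takes as long as a camera call. They do not tell look-alikes from the thing itself.
- boxes_of(query, picture): "position" ([x, y, z] in m, in world coordinates, good to about 4 mm: the middle of the surface that is visible of it).
- outline_of(query, picture): "region" (480x640 bool, what is visible of it).
The state is a dict: "clock": time; "joint_pos": joint angles; "joint_velocities": joint speeds; "tau": joint torques, N m; "position": TCP position; "ee_rot": TCP orientation; "ft_force": force on the tool from outside, world axes, zero at the start; "torque": the same for the moment, N m; "grip_width": opening from 0.0 (shut) to 1.0 (fully open); "grasp_force": force on a finger pad.
Only numpy, scipy, OpenCV 4.12 (cv2) and the standard library are available. Lean on these libraries where they do the work, as an engineer would, in place of code of your own. Each camera call takes 0.05 s, during which the arm holds its last target. There are 200 camera calls.

## Working session

There is one attempt and no reset: what is moved stays moved. The work goes in short steps, Python scripts to look and compute and a tool call to move; the robot and the scene stay as the last step left them, time stands still between calls to the robot, and variables do not carry over. Pictures are saved under pics/ and viewed, at most 18 in all, crops included, and the job is handed in when it is done.

Besides the shell and the picture viewer there is one more tool, called after "Emit:" as name(argument=value, ...) on one line, values as JSON. carry_out: Moves the arm, as the interface text tells. Its arguments: {"type":"object","properties":{"deltas":{"type":"array","items":{"type":"array","items":{"type":"number"}}},"force":{"type":"number"}},"required":["deltas"]}

```bash
mkdir -p pics; ls; cat > h.py <<'E'
import numpy as np, cv2
from workcell import manip, camera, ticket, boxes_of, outline_of
def cloud(c):
    h,w=c["depth"].shape; f=h/2/np.tan(np.radians(c["vertical_fov"]/2))
    v,u=np.mgrid[:h,:w]; d=c["depth"].astype(float)
    P=np.stack([(u-c["cx"])/f*d,(v-c["cy"])/f*d,d],-1)
    R=np.array(c["R"]);t=np.array(c["t"])
    W=(P-t)@R; W[d==0]=np.nan
    return W
def proj(c,X):
    f=240/np.tan(np.radians(c["vertical_fov"]/2)); p=np.array(c["R"])@X+c["t"]
    return p[0]/p[2]*f+c["cx"],p[1]/p[2]*f+c["cy"]
def save(n,img): cv2.imwrite("pics/"+n,img[...,::-1])
E
python3 - <<'E'
from h import *
o=manip.get_obs(); print({k:np.round(v,3) for k,v in o.items()})
for n in ("top","scene"):
    c=camera(n); save(n+"1.png",c["img"]); print(n,c["vertical_fov"],np.round(c["t"],3),np.round(c["R"],2).tolist())
    for q in "nut bushing flange block board_hex board_round board_square board_long tray tin".split():
        for b in boxes_of(q,c):
            if b["conf"]>.2: print(q,round(b["conf"],2),np.round(b["position"],3),np.round(proj(c,np.array(b["position"]))))
E
```

```text
pics
{'clock': np.float64(0.0), 'joint_pos': array([ 1.327,  0.333, -0.065,  1.461,  0.022,  1.35 , -0.088]), 'joint_velocities': array([-0.001, -0.001, -0.001,  0.   , -0.001,  0.   , -0.   ]), 'tau': array([-0.0000e+00, -6.2546e+01,  4.9000e-02, -3.9161e+01,  1.6000e-02,
        1.0000e-02, -0.0000e+00]), 'position': array([ 0.137, -0.609,  0.253]), 'ee_rot': array([ 0.994,  0.11 , -0.   , -0.001]), 'ft_force': array([-0.131, -0.35 ,  0.182]), 'torque': array([ 0.024, -0.001,  0.062]), 'grasp_force': np.float64(0.0), 'grip_width': np.float64(0.995)}
top 53.10931800669256 [0.022 0.505 1.032] [[-0.02, -1.0, -0.03], [-1.0, 0.02, -0.05], [0.05, 0.03, -1.0]]
nut 0.64 [0.503 0.421 0.02 ] [135. 243.]
bushing 0.6 [0.399 0.238 0.01 ] [220. 289.]
flange 0.97 [0.458 0.021 0.008] [319. 261.]
block 0.88 [ 0.319 -0.358  0.009] [497. 323.]
block 0.7 [ 0.672 -0.404  0.018] [514. 158.]
block 0.62 [ 0.64  -0.234  0.011] [435. 175.]
board_hex 0.78 [ 0.697 -0.021  0.006] [337. 152.]
board_round 0.89 [ 0.404 -0.23   0.01 ] [436. 284.]
board_square 0.65 [ 0.498 -0.439  0.012] [533. 238.]
board_long 0.75 [0.621 0.232 0.008] [222. 188.]
tray 0.57 [ 0.512 -0.152  0.009] [398. 234.]
tin 0.58 [0.507 0.151 0.067] [255. 238.]
scene 48.294372772990236 [-0.44  -0.095  1.312] [[0.88, 0.47, -0.01], [0.26, -0.5, -0.82], [-0.4, 0.72, -0.57]]
nut 0.81 [0.506 0.414 0.017] [399. 172.]
bushing 0.87 [0.403 0.23  0.016] [332. 195.]
flange 0.64 [0.464 0.014 0.013] [311. 247.]
block 0.91 [ 0.678 -0.425  0.022] [289. 449.]
block 0.87 [ 0.652 -0.263  0.016] [328. 365.]
block 0.81 [ 0.324 -0.377  0.008] [125. 345.]
board_hex 0.58 [ 0.699 -0.026  0.007] [409. 293.]
board_square 0.6 [ 0.502 -0.447  0.008] [179. 417.]
tray 0.6 [ 0.512 -0.154  0.012] [289. 301.]
tin 0.62 [0.514 0.139 0.044] [358. 213.]
```

View pics/top1.png

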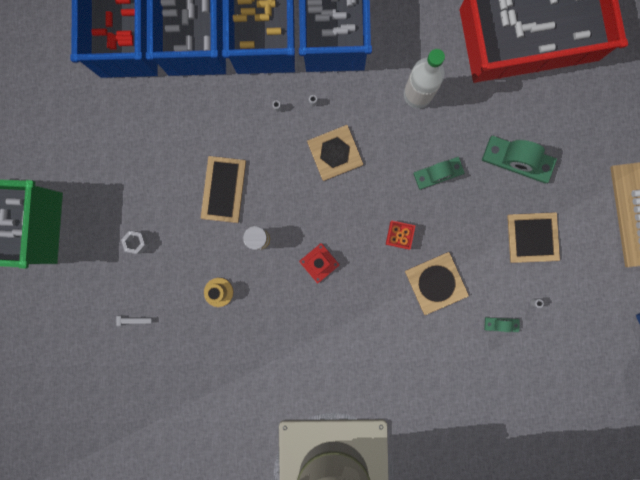

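View pics/scene1.png

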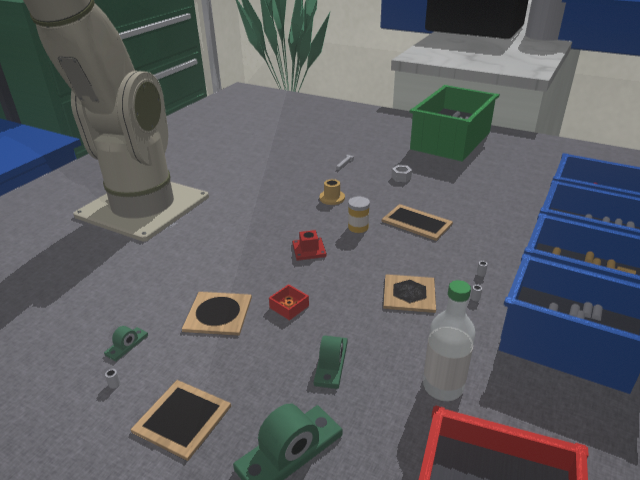

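The top view shows these candidates:
- **Blocks:** three of them, at pixels (502,324) small, (438,173) middle and (520,158) large. The middle one is about 47 px long, roughly 100 mm, so it fits.
- **Nut:** the hex at (133,243). The small grey nuts at (276,104), (313,99) and (539,303) and the bolt at (135,321) are look-alikes.
- **Flange:** (319,263). The red thing at (400,235) is the tray.
- **Bushing:** (218,292). The tin is at (256,238).

Next I'll measure these geometrically.

```bash
cat >> h.py <<'E'
def near(W,xy,r,zlo,zhi):
    m=(np.hypot(W[...,0]-xy[0],W[...,1]-xy[1])<r)&(W[...,2]>zlo)&(W[...,2]<zhi)
    return m
def rect(P):
    (c,s,a)=cv2.minAreaRect((P[:,:2]*1000).astype(np.float32)); 
    b=cv2.boxPoints((c,s,a)); e=[b[1]-b[0],b[2]-b[1]]; e=max(e,key=np.linalg.norm)
    return np.round(c,1),np.round(sorted(s),1),round(np.degrees(np.arctan2(e[1],e[0]))%180,1)
E
python3 - <<'E'
from h import *
c=camera("top"); W=cloud(c); img=c["img"].astype(int)
tab=near(W,(.5,0),.12,-.03,.004); print("table z",np.nanmedian(W[tab][:,2]), W[tab][:,2].std())
for n,xy,r in [("nut",(.503,.421),.05),("bushing",(.399,.238),.05),("flange",(.458,.021),.06),("blkS",(.319,-.358),.06),("blkL",(.672,-.404),.09),("blkM",(.64,-.234),.065),("tin",(.507,.151),.05),("tray",(.512,-.152),.05)]:
    P=W[near(W,xy,r,.004,.1)]
    print(n,len(P),"maxz",np.percentile(P[:,2],98).round(3),rect(P))
    zs,bn=np.histogram(P[:,2],bins=np.arange(0.004,.08,.004)); print("   ",zs)
for n,xy,r in [("hex",(.697,-.021),.075),("round",(.404,-.23),.08),("square",(.498,-.439),.08),("long",(.621,.232),.088)]:
    m=near(W,xy,r,.0045,.02); P=W[m]; print(n,len(P),"z",np.median(P[:,2]).round(4),rect(P))
    d=near(W,xy,r,.0,.02)&(img.sum(-1)<110); d=cv2.morphologyEx(d.astype(np.uint8),cv2.MORPH_OPEN,np.ones((3,3)))>0
    print("   dark",rect(W[d]),(W[d].mean(0)*1000).round(1))
save("crop1.png",cv2.resize(c["img"][100:340,380:600],None,fx=2.5,fy=2.5,interpolation=cv2.INTER_CUBIC))
E
```

```text
table z 0.00048279208933998464 0.0017648210111484766
nut 415 maxz 0.03 (array([506.6, 419.2]), array([88.7, 89.6]), np.float32(70.2))
    [ 78  23  31  23  43 159  58   0   0   0   0   0   0   0   0   0   0   0]
bushing 712 maxz 0.048 (array([400.9, 239.6]), array([87.9, 94. ]), np.float32(179.6))
    [172 194  17   8  10   7   6  12   8  87 178  13   0   0   0   0   0   0]
flange 906 maxz 0.044 (array([457.9,  19.5]), array([105. , 107.6]), np.float32(8.5))
    [ 99 415  99   4   0   0   0   3 109 162  15   0   0   0   0   0   0   0]
blkS 529 maxz 0.038 (array([ 315.8, -358.7]), array([106.2, 106.9]), np.float32(126.6))
    [158 154  20   9  20  12  43  65  48   0   0   0   0   0   0   0   0   0]
blkL 2260 maxz 0.075 (array([ 672.3, -403.7]), array([166.9, 176.3]), np.float32(23.7))
    [162  50 253 696 112  24  24  32  32  31  47  34  58  64  93 118 182 223]
blkM 968 maxz 0.053 (array([ 640.3, -238. ]), array([121.9, 123.1]), np.float32(126.6))
    [ 87 200 269  24   9  13  13  22  31  44  71 123  60   2   0   0   0   0]
tin 536 maxz 0.072 (array([507.6, 154.9]), array([83.5, 92.6]
[... 275 characters left out ...]
0.0087 (array([699.2, -24.7]), array([128.1, 141. ]), np.float32(32.4))
   dark (array([0., 0.]), array([0., 0.]), np.float32(0.0)) [nan nan nan]
round 2328 z 0.0087 (array([ 403.7, -230.6]), array([143.7, 147.7]), np.float32(162.9))
   dark (array([0., 0.]), array([0., 0.]), np.float32(0.0)) [nan nan nan]
square 2333 z 0.0085 (array([ 499.5, -442.3]), array([140.9, 144.8]), np.float32(30.4))
   dark (array([0., 0.]), array([0., 0.]), np.float32(0.0)) [nan nan nan]
long 2427 z 0.0088 (array([625.7, 229.2]), array([160.7, 164.1]), np.float32(166.9))
   dark (array([0., 0.]), array([0., 0.]), np.float32(0.0)) [nan nan nan]<stdin>:11: RuntimeWarning: Mean of empty slice.
  ret = um.true_divide(
```

View pics/crop1.png

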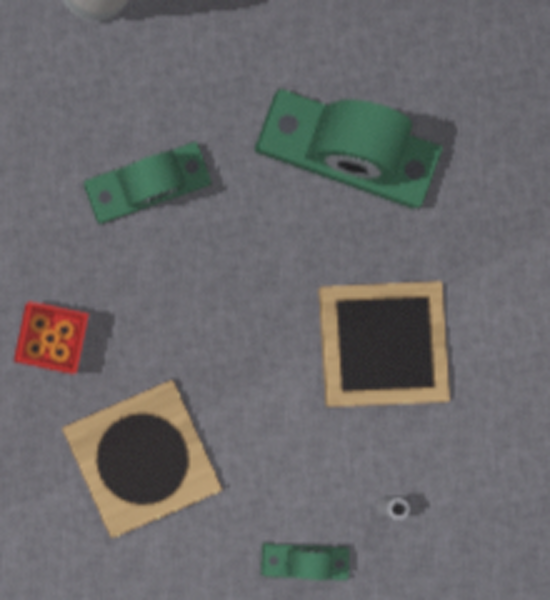

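The crop confirms the choice: the middle block, at crop (150,180), is about 104 mm long and 52 mm high. The small one at (305,562) and the large one at (350,150) are look-alikes. Next I'll fit silhouettes for precise poses.

```bash
cat >> h.py <<'E'
from scipy.optimize import minimize
def prism(poly,z0,z1): return np.vstack([np.c_[poly,np.full(len(poly),z)] for z in (z0,z1)])
def box(a,b): return np.array([[a,b],[-a,b],[-a,-b],[a,-b]])/2
def ngon(r,n): t=np.arange(n)*2*np.pi/n; return r*np.c_[np.cos(t),np.sin(t)]
t=np.linspace(0,np.pi,13)
arch=np.vstack([[[.024*np.cos(a),s*.016,.028+.024*np.sin(a)] for a in t for s in (-1,1)],prism(box(.048,.032),0,.01)])
MODEL=dict(nut=[prism(ngon(.0265,6),0,.026)],bushing=[prism(ngon(.032,48),0,.008),prism(ngon(.02,48),0,.044)],
 flange=[prism(box(.064,.064),0,.01),prism(box(.036,.036),0,.04)],block=[prism(box(.104,.04),0,.012),arch],
 board_hex=[prism(box(.096,.096),0,.008)],board_round=[prism(box(.104,.104),0,.008)],board_square=[prism(box(.104,.104),0,.008)],board_long=[prism(box(.14,.084),0,.008)])
def pix(c,X):
    f=240/np.tan(np.radians(c["vertical_fov"]/2)); p=X@np.array(c["R"]).T+c["t"]
    return np.c_[p[:,0]/p[:,2]*f+c["cx"],p[:,1]/p[:,2]*f+c["cy"]]
def sil(c,n,x,y,a,z,S,u0,v0,h,w):
    m=np.zeros((h*S,w*S),np.uint8); R=np.array([[np.cos(a),-np.sin(a)],[np.sin(a),np.cos(a)]])
    for Q in MODEL[n]:
        X=np.c_[Q[:,:2]@R.T+[x,y],Q[:,2]+z]; p=(pix(c,X)-[u0,v0]+.5)*S-.5
        cv2.fillConvexPoly(m,np.round(cv2.convexHull(p.astype(np.float32))*16).astype(np.int32),1,cv2.LINE_8,4)
    return cv2.resize(m.astype(np.float32),(w,h),interpolation=cv2.INTER_AREA)
def fit(c,n,x,y,z=0,yaws=range(0,180,15),thr=None,win=45):
    u,v=pix(c,np.array([[x,y,z+.01]]))[0].round().astype(int); u0,v0=u-win,v-win
    im=c["img"][v0:v0+2*win,u0:u0+2*win]; h,w=im.shape[:2]
    if n=="nut": m=im.astype(int).min(-1)>(thr or 135)
    else: i=im.astype(int); m=(i.max(-1)-i.min(-1))>(thr or 35)
    m=cv2.morphologyEx(m.astype(np.uint8),cv2.MORPH_OPEN,np.ones((2,2)))
    k,l,s,_=cv2.connectedComponentsWithStats(m)
    j=min(range(1,k),key=lambda q:(lambda d:d.min() )(np.hypot(*(np.argwhere(l==q)-[v-v0,u-u0]).T))-.1*np.sqrt(s[q,4]))
    m=(l==j).astype(np.uint8)
    if n in("nut",) or n.startswith("board"): m=cv2.fillConvexPoly(np.zeros_like(m),cv2.convexHull(np.argwhere(m)[:,::-1].astype(np.int32)),1)
    else: m=cv2.morphologyEx(m,cv2.MORPH_CLOSE,np.ones((7,7)))
    m=m.astype(np.float32)
    g=lambda p:float(np.abs(sil(c,n,p[0]/1e3,p[1]/1e3,np.radians(p[2]),z,8,u0,v0,h,w)-m).sum()/m.sum())
    best=None
    for a in yaws:
        r=minimize(g,[x*1e3,y*1e3,a],method="Nelder-Mead",options=dict(initial_simplex=[[x*1e3,y*1e3,a],[x*1e3+8,y*1e3,a],[x*1e3,y*1e3+8,a],[x*1e3,y*1e3,a+8]],xatol=.05,fatol=1e-5,maxiter=150))
        if best is None or r.fun<best.fun: best=r
    return best.x.round(1),round(best.fun,3),int(m.sum())
E
python3 - <<'E'
from h import *
c=camera("top")
C=-np.array(c["R"]).T@c["t"]; print("cam",C.round(3))
for n,x,y,ya in [("nut",.503,.421,(0,20,40)),("bushing",.399,.238,(0,)),("flange",.458,.021,(0,20,40,60)),("block",.64,-.234,range(0,180,20)),("board_hex",.697,-.021,(0,20,40,60)),("board_round",.404,-.23,(0,20,40,60)),("board_square",.498,-.439,(0,20,40,60)),("board_long",.621,.232,range(0,180,20))]:
    print(n,*fit(c,n,x,y,0,ya))
E
```

```text
cam [ 0.457 -0.013  1.054]
nut [503.4 424.8  14.3] 0.27 391
bushing [391.1 241.8   9. ] 0.176 600
flange [451.2  19.8  38.9] 0.034 884
block [ 633.1 -225.3  125.9] 2.729 243
board_hex [693.4 -19.4  20.6] 0.024 1951
board_round [ 402.3 -233.8   22.4] 0.025 2431
board_square [ 497.8 -445.2    1.5] 0.026 2445
board_long [617.6 229.5 172.3] 0.024 2462
```

```bash
python3 - <<'E'
from h import *
c=camera("top")
for t in (15,20,25): print("block",t,*fit(c,"block",.64,-.235,0,range(0,180,20),t,35))
for t in (20,28): print("bushing",t,*fit(c,"bushing",.395,.24,0,(0,),t,35))
for t in (105,115,125): print("nut",t,*fit(c,"nut",.503,.421,0,(0,20,40),t,25))
i=c["img"].astype(int)
print((i.max(-1)-i.min(-1))[165:185:3,412:466:4]); print(i.min(-1)[228:258:3,118:150:3])
E
```

```text
block 15 [ 643.1 -244.8  108.5] 0.059 888
block 20 [ 643.4 -244.9  -70.8] 0.121 834
block 25 [ 645.3 -243.7  113.1] 0.398 662
bushing 20 [391.1 241.8   1.8] 0.143 649
bushing 28 [391.2 242.    3.9] 0.168 615
nut 105 [505.1 431.   47. ] 0.38 752
nut 115 [503.6 427.4   3.3] 0.198 424
nut 125 [503.8 426.2  13.6] 0.21 415
[[ 5  6  6  6  6 15 49 48 39 28 28  5 25  4]
 [ 6  6  4 21 33 43 48 45 43 33 24  6 28  5]
 [ 6 22 44 45 33 43 49 47 43 34 22 27 29  6]
 [ 6 45 44 44 35 40 48 47 45 35 21 28 23  4]
 [ 6 43 13 29 43 38 45 47 18 15 22  5  5  4]
 [ 7 32 15 27 42 33 28 16 16  4  5  5  6  6]
 [ 6  8 43 44 43 40 13  6  6  7  6  6  7  6]]
[[ 74 110 105 105 109 105 103 105 105 110 107]
 [ 76 105 105 111 142 128  99  92  73  74  73]
 [ 74 110 107 157 147 161 157 165  76  69  70]
 [ 74 105 158 136  83  90  75 155 112  69  75]
 [ 76 143 165  76  78  75  73 117 149  69  71]
 [ 80 121 158  68  68  76  72  89 168  72  70]
 [ 83 114 158  81  68  73  77 156 141  84  70]
 [ 85 108 151 167 137 138 146 155  82  75  75]
 [ 81 107 112 124 138 153 153  85  78  75  78]
 [ 78 107 101 105 108 108 105 105 103 105 108]]
```

Emit:
carry_out(deltas=[[0.4,-0.15,0,0.2,1],[0.7,-0.25,0,0.42,1],[0.96,-0.33,0,0.42,1],[0.96,-0.33,0,0.42,1],[0.96,-0.33,0,0.42,1]])

```text
clock: 1.88
position: [0.2659, -0.5304, 0.2534]
ee_rot: [1.0, 0.0, -0.0, 0.0]
ft_force: [-0.8, -0.6, 0.9]
grip_width: 1.001
grasp_force: 0.0
```

Emit:
carry_out(deltas=[[0.9,-1,0,0,1],[0.9,-1,0,0,1],[0.9,-1,0,0,1],[0.9,-1,0,0,1]])

```text
clock: 2.38
position: [0.4036, -0.3773, 0.2536]
ee_rot: [1.0, 0.003, 0.001, -0.0]
ft_force: [0.3, -0.3, -0.5]
grip_width: 1.002
grasp_force: 0.0
```

Emit:
carry_out(deltas=[[0.65,-1,0,0,1],[0.65,-1,0,0,1],[0.65,-1,0,0,1],[0.65,-1,0,0,1]])

```text
clock: 2.88
position: [0.5003, -0.2272, 0.2534]
ee_rot: [1.0, 0.003, 0.0, -0.0]
ft_force: [-0.3, -0.8, -0.1]
grip_width: 0.999
grasp_force: 0.0
```

Emit:
carry_out(deltas=[[0,-1,0,0,1],[0,-1,0,0,1],[0,-1,0,0,1]])

```text
clock: 3.25
position: [0.4983, -0.0787, 0.2536]
ee_rot: [1.0, 0.001, 0.0, 0.0]
ft_force: [0.7, -0.8, 0.3]
grip_width: 0.997
grasp_force: 0.0
```

Emit:
carry_out(deltas=[[0,-1,0,0,1],[0,-1,0,0,1],[0,-1,0,0,1]])

```text
clock: 3.62
position: [0.4985, 0.0714, 0.2536]
ee_rot: [1.0, 0.001, 0.0, -0.0]
ft_force: [-0.4, -0.9, 0.4]
grip_width: 1.002
grasp_force: 0.0
```

Emit:
carry_out(deltas=[[0,-1,0,0,1],[0,-1,0,0,1],[0,-1,0,0,1]])

```text
clock: 4.0
position: [0.4987, 0.2214, 0.2533]
ee_rot: [1.0, 0.001, 0.0, -0.0]
ft_force: [0.4, 0.0, 1.1]
grip_width: 0.997
grasp_force: 0.0
```

Emit:
carry_out(deltas=[[0,-1,-0.2,0,1],[0,-1,-0.2,0,1],[0,-1,-0.2,0,1],[0,-1,-0.2,0,1]])

```text
clock: 4.5
position: [0.4991, 0.3703, 0.2829]
ee_rot: [1.0, 0.001, -0.0, -0.0]
ft_force: [-0.1, -1.0, 0.4]
grip_width: 0.999
grasp_force: 0.0
```

```bash
cat >> h.py <<'E'
def ortho(c,x,y,z,half=.06,res=.0005):
    """wrist view resampled on plane z; rows: +x up, columns: +y left"""
    n=int(2*half/res); r,q=np.mgrid[:n,:n]
    X=np.stack([x+half-(r+.5)*res,y+half-(q+.5)*res,np.full(r.shape,z)],-1)
    p=X@np.array(c["R"]).T+c["t"]; f=240/np.tan(np.radians(c["vertical_fov"]/2))
    rho=np.hypot(p[...,0],p[...,1]); k=f*np.arctan2(rho,p[...,2])/np.maximum(rho,1e-9)
    return cv2.remap(c["img"],(p[...,0]*k+c["cx"]).astype(np.float32),(p[...,1]*k+c["cy"]).astype(np.float32),cv2.INTER_LINEAR)
def go(x,y,z,phi=None):
    """tool-axis fractions to reach the pose from here"""
    o=manip.get_obs(); p=o["position"]; q=o["ee_rot"]; a=2*np.arctan2(q[1],q[0]); d=np.array([x,y,z])-p
    s=0 if phi is None else -((phi-np.degrees(a)+90)%180-90)
    print("tx,ty,tz,spin:",np.round([(d[0]*np.cos(a)+d[1]*np.sin(a))/.15,(d[0]*np.sin(a)-d[1]*np.cos(a))/.15,-d[2]/.15,s/30],3),"phi now",np.degrees(a).round(2))
E
python3 - <<'E'
from h import *
c=camera("wrist"); C=-np.array(c["R"]).T@c["t"]; print("cam",C.round(3),c["vertical_fov"],np.round(c["R"],2).tolist())
save("w1.png",np.hstack([cv2.resize(c["img"],(400,300)),cv2.resize(ortho(c,.504,.426,.026),(300,300))]))
E
```

```text
cam [0.578 0.37  0.402] 65.70646984690485 [[0.0, -1.0, -0.0], [-0.95, -0.0, 0.31], [-0.31, 0.0, -0.95]]
```

View pics/w1.png

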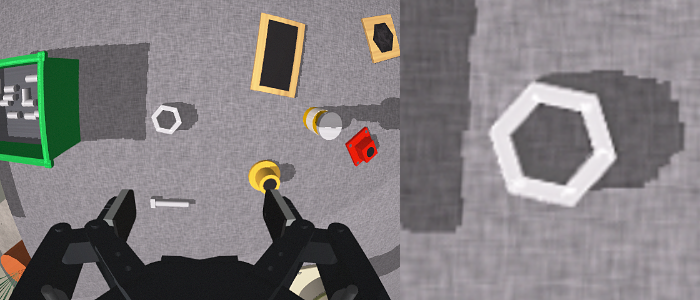

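```bash
cat >> h.py <<'E'
def wfit(c,n,x,y,z=0,yaws=(0,20,40),thr=None,half=.09,mask=None,name=None):
    """silhouette fit in the rectified wrist view; x,y in m; returns mm, mm, deg"""
    res=.0005; C=-np.array(c["R"]).T@c["t"]; zp=z+.01; im=ortho(c,x,y,zp,half,res); N=len(im); i=im.astype(int)
    m=i.min(-1)>(thr or 150) if n=="nut" else (i.max(-1)-i.min(-1))>(thr or 40)
    m=cv2.morphologyEx(m.astype(np.uint8),cv2.MORPH_OPEN,np.ones((5,5)))
    k,l,s,ce=cv2.connectedComponentsWithStats(m)
    j=min((q for q in range(1,k) if s[q,4]>800),key=lambda q:np.hypot(*(ce[q]-N/2)))
    m=(l==j).astype(np.uint8)
    if n=="nut" or n.startswith("board"): m=cv2.fillConvexPoly(np.zeros_like(m),cv2.convexHull(np.argwhere(m)[:,::-1].astype(np.int32)),1)
    else: m=cv2.morphologyEx(np.pad(m,60),cv2.MORPH_CLOSE,cv2.getStructuringElement(cv2.MORPH_ELLIPSE,(31,31)))[60:-60,60:-60]
    def S(p):
        a=np.radians(p[2]); R=np.array([[np.cos(a),-np.sin(a)],[np.sin(a),np.cos(a)]]); g=np.zeros((N,N),np.uint8)
        for Q in MODEL[n]:
            X=np.c_[Q[:,:2]@R.T+np.array(p[:2])/1e3,Q[:,2]+z]; Y=C+(X-C)*((C[2]-zp)/(C[2]-X[:,2]))[:,None]
            uv=np.c_[(y+half-Y[:,1])/res-.5,(x+half-Y[:,0])/res-.5]
            cv2.fillConvexPoly(g,np.round(cv2.convexHull(uv.astype(np.float32))*16).astype(np.int32),1,cv2.LINE_8,4)
        return g
    g=lambda p:float((S(p)!=m).sum()/m.sum()); best=None; X,Y=x*1e3,y*1e3
    for a in yaws:
        r=minimize(g,[X,Y,a],method="Nelder-Mead",options=dict(initial_simplex=[[X,Y,a],[X+8,Y,a],[X,Y+8,a],[X,Y,a+8]],xatol=.05,fatol=1e-5,maxiter=150))
        if best is None or r.fun<best.fun: best=r
    if name:
        cs,_=cv2.findContours(S(best.x),cv2.RETR_LIST,cv2.CHAIN_APPROX_NONE); im=im.copy(); cv2.drawContours(im,cs,-1,(255,0,255),1); save(name,im)
    return best.x.round(1),round(best.fun,3)
E
python3 - <<'E'
from h import *
c=camera("wrist")
r=wfit(c,"nut",.506,.425,0,(0,20,40),None,.06); print(r)
for n,x,y,ya in [("bushing",.393,.242,(0,)),("board_long",.6176,.2295,(160,175)),("board_hex",.693,-.019,(20,)),("flange",.451,.02,(40,))]:
    print(n,wfit(c,n,x,y,0,ya))
x,y,a=r[0]; 
for b in (a+90,a+30,a-30): go(x/1e3,y/1e3,.012,b-90)
E
```

```text
(array([507. , 429.8,  16.1]), np.float64(0.187))
bushing (array([ 3.941e+02,  2.447e+02, -1.000e-01]), np.float64(0.272))
board_long (array([619.5, 232.3, 172.3]), np.float64(0.01))
board_hex (array([695. , -15.3,  20.5]), np.float64(0.01))
flange (array([453.4,  24. ,  39.7]), np.float64(0.125))
tx,ty,tz,spin: [ 0.047 -0.413  1.804 -0.541] phi now -0.12
tx,ty,tz,spin: [ 0.047 -0.413  1.804  1.459] phi now -0.12
tx,ty,tz,spin: [ 0.047 -0.413  1.804 -2.541] phi now -0.12
```

Emit:
carry_out(deltas=[[0.05,-0.37,0.4,-0.3,1],[0.05,-0.37,0.8,-0.54,1],[0.05,-0.37,0.9,-0.54,1],[0.05,-0.37,0.9,-0.54,1]])

```text
clock: 5.1
position: [0.5065, 0.4223, 0.1458]
ee_rot: [0.99, 0.14, -0.002, 0.002]
ft_force: [0.5, -1.1, 1.1]
grip_width: 0.996
grasp_force: 0.0
```

```bash
python3 - <<'E'
from h import *
c=camera("wrist")
for t in (130,150,170): 
    r=wfit(c,"nut",.506,.425,0,(0,20,40),t,.06,None,"nut2_%d.png"%t); print(t,r)
x,y,a=r[0]; go(x/1e3,y/1e3,.012,a)
save("w2.png",np.hstack([cv2.imread("pics/nut2_150.png")[...,::-1],cv2.resize(c["img"],(320,240))]))
E
```

```text
130 (array([479.3, 394.6,  54. ]), np.float64(0.805))
150 (array([506. , 425.6,  18.5]), np.float64(0.155))
170 (array([505.8, 425.1,  17.5]), np.float64(0.133))
tx,ty,tz,spin: [-0.004 -0.013  0.908 -0.047] phi now 16.09
```

View pics/w2.png

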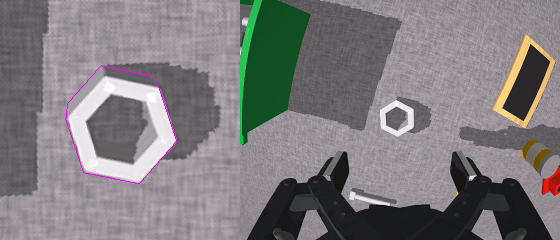

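Overlay: the nut's top is at ortho pixel (121,130), and the dark strip on the far side is its shaded side face, so the fit (506, 425, 18°) holds. Now the grasp.

Emit:
carry_out(deltas=[[-0.003,-0.013,0.4,-0.06,1],[-0.003,-0.013,0.7,-0.06,1],[-0.003,-0.013,0.81,-0.06,1],[-0.003,-0.013,0.81,-0.06,1],[-0.003,-0.013,0.81,-0.06,-1],[-0.003,-0.013,0.81,-0.06,-1],[-0.003,-0.013,0.81,-0.06,-1],[-0.003,-0.013,0.81,-0.06,-1],[-0.003,-0.013,0.81,-0.06,-1],[-0.003,-0.013,0.81,-0.06,-1]], force=50)

```text
clock: 6.4
position: [0.5056, 0.428, 0.0287]
ee_rot: [0.988, 0.157, 0.001, -0.0]
ft_force: [-1.0, -1.4, 7.0]
grip_width: 0.529
grasp_force: 52.4
```

Emit:
carry_out(deltas=[[0,0,-0.4,0,-1],[0,0,-0.8,0,-1],[0,0,-0.8,0,-1],[0,0,-0.8,0,-1]])

```text
clock: 6.9
position: [0.5047, 0.4271, 0.1465]
ee_rot: [0.988, 0.157, 0.0, 0.0]
ft_force: [-0.0, 0.8, -2.5]
grip_width: 0.524
grasp_force: 52.8
```

```bash
python3 - <<'E'
from h import *
c=camera("wrist"); save("w3.png",c["img"][60:400]); o=manip.get_obs(); print(o["position"].round(4),o["ee_rot"].round(4),o["ft_force"].round(1))
C=-np.array(c["R"]).T@c["t"]; print(C.round(4))
E
```

```text
[0.5044 0.4267 0.1456] [ 9.876e-01  1.569e-01 -7.000e-04  7.000e-04] [-0.3 -0.1 -2.1]
[0.5795 0.4508 0.266 ]
```

View pics/w3.png

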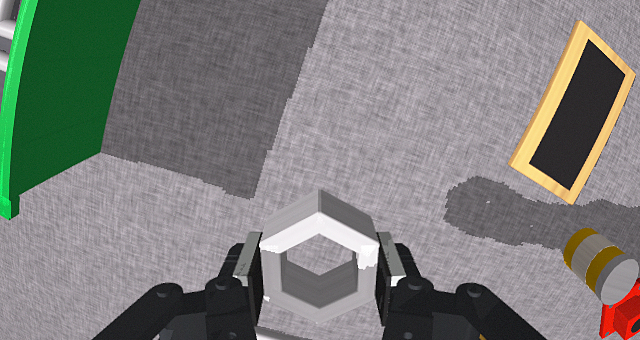

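The nut is held squarely at pixel (318,255), with its flats on the pads. I'll carry it toward the hex board.

Emit:
carry_out(deltas=[[0.17,0.44,0,0.3,-1],[0.34,0.88,0,0.6,-1],[0.34,0.88,0,0.6,-1],[0.34,0.88,0,0.6,-1],[0.34,0.88,0,0.6,-1]])

```text
clock: 7.58
position: [0.5923, 0.3198, 0.1462]
ee_rot: [1.0, 0.002, -0.001, -0.0]
ft_force: [-1.2, 0.2, -1.9]
grip_width: 0.521
grasp_force: 52.7
```

Emit:
carry_out(deltas=[[0.25,1,0,0,-1],[0.25,1,0,0,-1],[0.25,1,0,0,-1],[0.25,1,0,0,-1]])

```text
clock: 8.07
position: [0.6319, 0.1662, 0.1465]
ee_rot: [1.0, -0.0, -0.0, 0.001]
ft_force: [-1.3, -0.2, -2.0]
grip_width: 0.529
grasp_force: 52.7
```

Emit:
carry_out(deltas=[[0.1,0.9,0,0,-1],[0.1,0.9,0,0,-1],[0.1,0.9,0,0,-1],[0.1,0.9,0,0,-1],[0.1,0.9,0,0,-1]])

```text
clock: 8.7
position: [0.6464, 0.0365, 0.1469]
ee_rot: [1.0, 0.003, -0.0, -0.001]
ft_force: [-1.0, -0.3, -2.5]
grip_width: 0.524
grasp_force: 52.7
```

```bash
python3 - <<'E'
from h import *
o=manip.get_obs(); print(o["position"].round(4),o["ee_rot"].round(4),o["ft_force"].round(1),o["grip_width"])
c=camera("wrist")
r=wfit(c,"board_hex",.694,-.018,0,(10,20,30),None,.09,None,"hex3.png"); print(r)
c2=camera("top"); print("top",fit(c2,"board_hex",.694,-.018,0,(20,)))
save("w4.png",np.hstack([cv2.imread("pics/hex3.png")[...,::-1],cv2.resize(c["img"],(480,360))]))
go(r[0][0]/1e3,r[0][1]/1e3,.0375)
E
```

```text
[0.6464 0.0365 0.1469] [ 1.0e+00  2.6e-03 -0.0e+00 -8.0e-04] [-1.  -0.3 -2.5] 0.5237772380401362
(array([696., -16.,  21.]), np.float64(0.012))
top (array([700.6, -20.7,  19.7]), np.float64(25.076), 74)
tx,ty,tz,spin: [0.328 0.346 0.729 0.   ] phi now 0.26
```

View pics/w4.png

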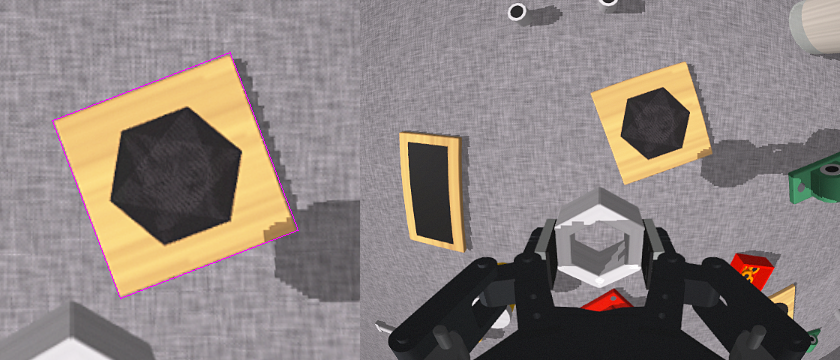

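Emit:
carry_out(deltas=[[0.2,0.2,0,0,-1],[0.32,0.355,0.2,0,-1],[0.32,0.355,0.5,0,-1],[0.32,0.355,0.68,0,-1],[0.32,0.355,0.735,0,-1],[0.32,0.355,0.735,0,-1],[0.32,0.355,0.735,0,-1]])

```text
clock: 9.68
position: [0.6953, -0.0195, 0.0372]
ee_rot: [1.0, 0.001, 0.0, -0.0]
ft_force: [-0.3, 0.2, -1.8]
grip_width: 0.527
grasp_force: 52.9
```

Emit:
carry_out(deltas=[[0,0,0,0,0.5],[0,0,0,0,0.5],[0,0,0,0,0.5],[0,0,-0.2,0,0.5],[0,0,-0.7,0,1],[-0.3,0,-0.8,0,1],[-0.5,0,-0.8,0,1],[-0.5,0,-0.8,0,1],[-0.5,0,-0.8,0,1]])

```text
clock: 10.8
position: [0.6204, -0.0207, 0.1567]
ee_rot: [1.0, 0.0, 0.0, 0.0]
ft_force: [0.8, 0.1, 0.5]
grip_width: 0.999
grasp_force: 0.0
```

```bash
python3 - <<'E'
from h import *
o=manip.get_obs(); print(o["position"].round(4),o["ee_rot"].round(4))
c=camera("wrist")
print(wfit(c,"board_hex",.696,-.017,0,(20,)))
for t in (170,190): print(wfit(c,"nut",.696,-.017,.008,(0,20,40),t,.045,None,"n5_%d.png"%t))
save("w5.png",np.hstack([cv2.resize(cv2.imread("pics/n5_170.png"),(360,360))[...,::-1],cv2.resize(c["img"],(480,360)[:2])])[:, :800])
E
```

```text
[ 0.6204 -0.0207  0.1567] [1.e+00 3.e-04 3.e-04 1.e-04]
(array([695.6, -16.4,  20.5]), np.float64(0.01))
(array([694.9, -19.6,   0. ]), np.float64(0.03))
(array([694.8, -19.9,  60.8]), np.float64(0.046))
```

View pics/w5.png

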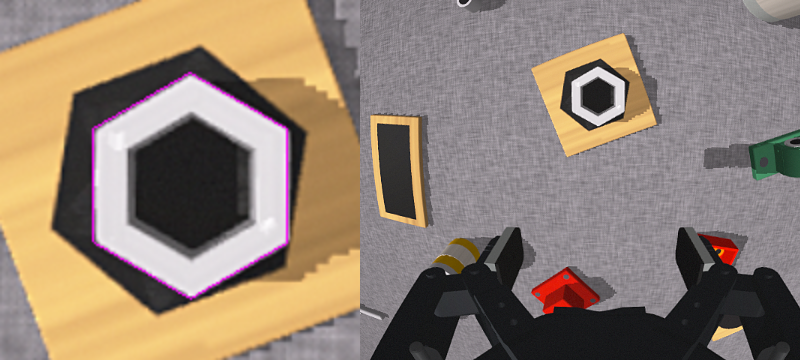

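The nut is down but about 3 mm off toward -y (it shows at (190,185), with the outline centre to its left). The cause was that I measured before the arm had settled. I'll regrip and correct it.

Emit:
carry_out(deltas=[[0.5,0,0,0,1],[0.5,0,0.4,0,0.5],[0.5,0,0.75,0,0.5],[0.5,0,0.8,0,0.5],[0.5,0,0.8,0,0.5],[0.5,0,0.8,0,-1],[0.5,0,0.8,0,-1],[0.5,0,0.8,0,-1],[0.5,0,0.8,0,-1],[0.5,0,0.8,0,-1]])

```text
clock: 12.1
position: [0.6967, -0.0204, 0.0398]
ee_rot: [1.0, 0.0, 0.002, 0.0]
ft_force: [-0.1, -0.5, 6.9]
grip_width: 0.524
grasp_force: 52.9
```

Emit:
carry_out(deltas=[[0,0,-0.03,0,-1],[0.003,-0.028,-0.03,0,-1],[0.003,-0.028,-0.03,0,-1],[0.003,-0.028,-0.03,0,-1],[0.003,-0.028,0,0,-1],[0.003,-0.028,0,0,-1],[0.003,-0.028,0,0,-1],[0.003,-0.028,0,0,-1]])

```text
clock: 13.1
position: [0.6957, -0.0162, 0.0397]
ee_rot: [1.0, 0.0, 0.0, 0.0]
ft_force: [-13.4, -1.7, 23.8]
grip_width: 0.522
grasp_force: 55.0
```

Emit:
carry_out(deltas=[[0,0,0,0,0.5],[0,0,0,0,0.5],[0,0,0,0,0.5],[0,0,-0.3,0,0.5],[0,0,-0.7,0,1],[-0.4,-0.3,-0.8,0,1],[-0.5,-0.6,-0.8,0,1],[-0.5,-0.6,-0.8,0,1]])

```text
clock: 14.1
position: [0.6183, 0.0795, 0.1576]
ee_rot: [1.0, 0.004, 0.0, -0.001]
ft_force: [0.3, -1.3, 0.3]
grip_width: 1.002
grasp_force: 0.0
```

```bash
python3 - <<'E'
from h import *
c=camera("wrist"); print(wfit(c,"board_hex",.696,-.017,0,(20,)),wfit(c,"nut",.696,-.017,.008,(0,20,40),170,.045))
E
```

```text
(array([695.7, -15.8,  20.8]), np.float64(0.015)) (array([ 6.936e+02, -1.570e+01, -1.000e-01]), np.float64(0.09))
```

Emit:
carry_out(deltas=[[-0.9,-0.6,0,0,1],[-0.9,-0.6,0,0,1],[-0.9,-0.6,0,0,1],[-0.9,-0.6,0,0,1]])

```text
clock: 14.65
position: [0.4841, 0.1644, 0.1567]
ee_rot: [1.0, 0.002, 0.0, 0.0]
ft_force: [0.2, -1.0, 0.1]
grip_width: 0.998
grasp_force: 0.0
```

Emit:
carry_out(deltas=[[-0.75,-0.5,0,0,1],[-0.75,-0.5,0,0,1],[-0.75,-0.5,0,0,1],[-0.75,-0.5,0,0,1],[-0.75,-0.5,0,0,1],[-0.75,-0.5,0,0,1]])

```text
clock: 15.4
position: [0.3737, 0.2377, 0.1564]
ee_rot: [1.0, -0.001, -0.0, -0.0]
ft_force: [-0.1, -0.1, 0.5]
grip_width: 1.001
grasp_force: 0.0
```

```bash
python3 - <<'E'
from h import *
o=manip.get_obs(); print(o["position"].round(4),o["ee_rot"].round(4))
c=camera("wrist")
for t in (30,45): r=wfit(c,"bushing",.393,.243,0,(0,),t,.06,None,"bu%d.png"%t); print(t,r)
go(r[0][0]/1e3,r[0][1]/1e3,.04)
save("w6.png",np.hstack([cv2.resize(cv2.imread("pics/bu45.png"),(360,360))[...,::-1],cv2.resize(c["img"],(440,330)).repeat(1,0) if 0 else cv2.resize(c["img"],(440,360))]))
E
```

```text
[0.3737 0.2377 0.1564] [ 1.e+00 -7.e-04 -3.e-04 -2.e-04]
30 (array([393.8, 244.3,   3.1]), np.float64(0.289))
45 (array([394.1, 244. ,   2.4]), np.float64(0.306))
tx,ty,tz,spin: [ 0.137 -0.041  0.776  0.   ] phi now -0.05
```

View pics/w6.png

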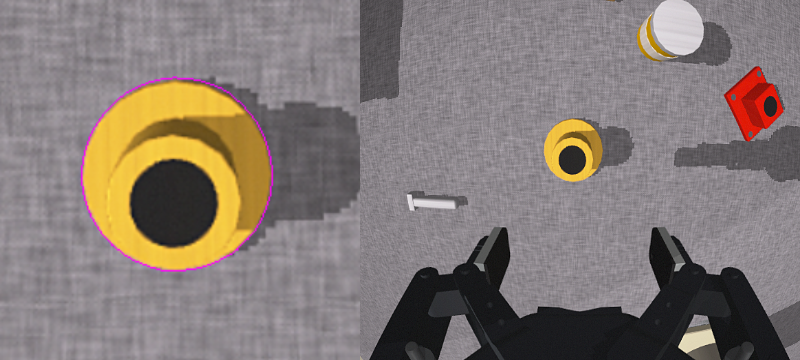

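The fit matches the bushing at ortho pixel (177,173), giving (394, 244) mm. Grasping its sleeve.

Emit:
carry_out(deltas=[[0.137,-0.041,0.2,0,1],[0.137,-0.041,0.5,0,1],[0.137,-0.041,0.75,0,1],[0.137,-0.041,0.8,0,1],[0.137,-0.041,0.8,0,1],[0.137,-0.041,0.8,0,-1],[0.137,-0.041,0.8,0,-1],[0.137,-0.041,0.8,0,-1],[0.137,-0.041,0.8,0,-1],[0.137,-0.041,0.8,0,-1]])

```text
clock: 16.7
position: [0.3938, 0.2447, 0.0376]
ee_rot: [1.0, 0.0, 0.001, 0.0]
ft_force: [-2.3, -2.9, 9.9]
grip_width: 0.453
grasp_force: 49.2
```

Emit:
carry_out(deltas=[[0,0,-0.3,0,-1],[0,0,-0.8,0,-1],[0,0,-0.8,0,-1],[0,0,-0.8,0,-1],[0,0,-0.8,0,-1]])

```text
clock: 17.32
position: [0.3924, 0.2439, 0.1548]
ee_rot: [1.0, 0.0, -0.001, 0.001]
ft_force: [-0.6, -0.1, -2.7]
grip_width: 0.454
grasp_force: 52.6
```

```bash
python3 - <<'E'
from h import *
o=manip.get_obs(); print(o["position"].round(4),o["ee_rot"].round(4),o["ft_force"].round(1))
E
```

```text
[0.3924 0.2439 0.1548] [ 1.0e+00  4.0e-04 -1.2e-03  6.0e-04] [-0.6 -0.1 -2.7]
```

Emit:
carry_out(deltas=[[0.3,1,0,0,-1],[0.3,1,0,0,-1],[0.3,1,0,0,-1],[0.3,1,0,0,-1]])

```text
clock: 17.82
position: [0.438, 0.0918, 0.1548]
ee_rot: [1.0, -0.002, -0.002, 0.0]
ft_force: [-0.5, 0.2, -3.8]
grip_width: 0.453
grasp_force: 52.6
```

Emit:
carry_out(deltas=[[0,1,0,0,-1],[0,1,0,0,-1],[0,1,0,0,-1],[0,1,0,0,-1]])

```text
clock: 18.32
position: [0.4377, -0.0562, 0.1552]
ee_rot: [1.0, -0.001, -0.001, -0.0]
ft_force: [0.5, 0.8, -3.8]
grip_width: 0.45
grasp_force: 52.7
```

Emit:
carry_out(deltas=[[-0.35,0.4,0,0,-1],[-0.35,0.4,0,0,-1],[-0.35,0.4,0,0,-1],[-0.35,0.4,0,0,-1],[-0.35,0.4,0,0,-1]])

```text
clock: 18.95
position: [0.3866, -0.1141, 0.1564]
ee_rot: [1.0, 0.002, -0.0, -0.0]
ft_force: [0.2, -0.0, -3.0]
grip_width: 0.447
grasp_force: 52.8
```

```bash
python3 - <<'E'
from h import *
o=manip.get_obs(); print(o["position"].round(4),o["ee_rot"].round(4))
c=camera("wrist")
r=wfit(c,"board_round",.4045,-.231,0,(20,),None,.085,None,"ro.png"); print(r)
go(.4045,-.231,.0465); go(r[0][0]/1e3,r[0][1]/1e3,.0465)
save("w7.png",np.hstack([cv2.resize(cv2.imread("pics/ro.png"),(360,360))[...,::-1],cv2.resize(c["img"],(440,360))]))
E
```

```text
[ 0.3866 -0.1141  0.1564] [ 1.0e+00  1.6e-03 -0.0e+00 -2.0e-04]
(array([ 405.2, -230.3,   22. ]), np.float64(0.017))
tx,ty,tz,spin: [0.118 0.778 0.733 0.   ] phi now 0.16
tx,ty,tz,spin: [0.122 0.774 0.733 0.   ] phi now 0.16
```

View pics/w7.png

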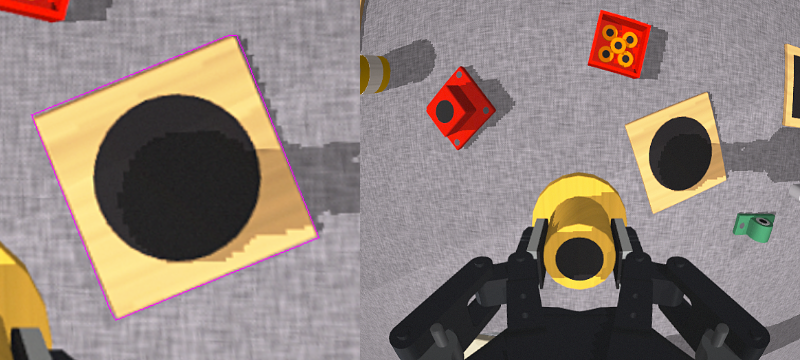

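Emit:
carry_out(deltas=[[0.122,0.774,0,0,-1],[0.122,0.774,0,0,-1],[0.122,0.774,0.3,0,-1],[0.122,0.774,0.6,0,-1],[0.122,0.774,0.65,0,-1],[0.122,0.774,0.65,0,-1],[0.122,0.774,0.65,0,-1],[0.122,0.774,0.65,0,-1]])

```text
clock: 20.0
position: [0.4052, -0.2319, 0.0604]
ee_rot: [1.0, 0.0, 0.001, 0.001]
ft_force: [-0.5, 0.5, -3.7]
grip_width: 0.45
grasp_force: 52.5
```

```bash
python3 - <<'E'
from h import *
for i in range(2):
    o=manip.get_obs(); print(o["position"].round(4)); c=camera("wrist")
go(.405,-.2303,.046)
E
```

```text
[ 0.4052 -0.2319  0.0604]
[ 0.405  -0.2318  0.0602]
tx,ty,tz,spin: [ 0.001 -0.01   0.093  0.   ] phi now 0.05
```

Emit:
carry_out(deltas=[[0,-0.01,0.05,0,-1],[0,-0.01,0.094,0,-1],[0,-0.01,0.094,0,-1],[0,-0.01,0.094,0,-1],[0,-0.01,0.094,0,1],[0,-0.01,0.094,0,1],[0,-0.01,0.094,0,1],[0,-0.01,0.094,0,1],[0,-0.01,-0.3,0,1],[0,-0.01,-0.6,0,1],[0,-0.4,-0.65,0,1],[-0.1,-0.7,-0.65,0,1],[-0.1,-0.7,-0.65,0,1],[-0.1,-0.7,-0.65,0,1],[-0.1,-0.7,-0.65,0,1]])

```text
clock: 21.98
position: [0.3894, -0.1273, 0.1565]
ee_rot: [1.0, -0.0, 0.0, -0.0]
ft_force: [1.3, -0.4, 0.3]
grip_width: 1.001
grasp_force: 0.0
```

```bash
python3 - <<'E'
from h import *
c=camera("wrist")
print(wfit(c,"board_round",.405,-.2303,0,(20,)))
# bushing: compare brass circle with the black disc seen in the rectified view at board height
im=ortho(c,.405,-.23,.008,.07); save("w8.png",cv2.resize(im,(420,420)))
# sleeve top ring at z=.052
im2=ortho(c,.405,-.23,.052,.04,.00025); g=cv2.medianBlur(cv2.cvtColor(im2,cv2.COLOR_RGB2GRAY),5)
i=im2.astype(int); y=((i[...,0]-i[...,2])>60).astype(np.uint8)
h=cv2.HoughCircles(g,cv2.HOUGH_GRADIENT,1.5,200,param1=120,param2=25,minRadius=72,maxRadius=88)
print("sleeve top",None if h is None else [(405+40-(k[1]+.5)*.25,-230+40-(k[0]+.5)*.25,k[2]*.25) for k in h[0][:2]])
print("tcp",manip.get_obs()["position"].round(4))
E
```

```text
(array([ 405.1, -230.3,   22.1]), np.float64(0.017))
sleeve top [(np.float32(404.9375), np.float32(-228.9375), np.float32(18.9))]
tcp [ 0.3894 -0.1272  0.1564]
```

View pics/w8.png

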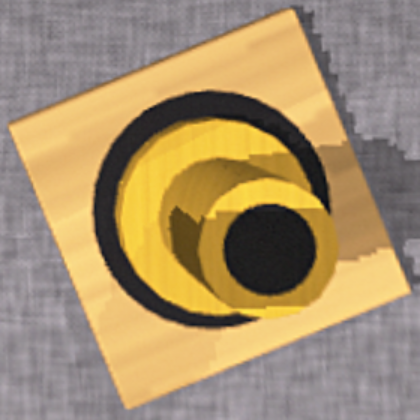

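The bushing sits concentric in its disc; the black ring at (215,210) is even once you allow for the flange's thickness. Next, the flange.

Emit:
carry_out(deltas=[[0.1,-0.4,0,-0.35,1],[0.15,-0.8,0,-0.66,1],[0.15,-0.8,0,-0.66,1],[0.15,-0.8,0,-0.66,1]])

```text
clock: 22.52
position: [0.4117, -0.0071, 0.1564]
ee_rot: [0.985, 0.172, -0.0, -0.0]
ft_force: [-0.1, -0.9, -0.3]
grip_width: 1.0
grasp_force: 0.0
```

Emit:
carry_out(deltas=[[0,0,0,-0.35,1],[0,0,0,-0.65,1],[0,0,0,-0.65,1],[0,0,0,-0.65,1],[0,0,0,-0.65,1]])

```text
clock: 23.15
position: [0.4117, -0.0068, 0.1565]
ee_rot: [0.942, 0.335, -0.0, 0.0]
ft_force: [-0.0, -0.2, 0.6]
grip_width: 1.003
grasp_force: 0.0
```

```bash
python3 - <<'E'
from h import *
o=manip.get_obs(); print(o["position"].round(4))
c=camera("wrist")
for t in (40,80): r=wfit(c,"flange",.453,.022,0,(30,45),t,.06,None,"fl%d.png"%t); print(t,r)
x,y,a=r[0]; go(x/1e3,y/1e3,.038,a)
save("w9.png",np.hstack([cv2.resize(cv2.imread("pics/fl80.png"),(360,360))[...,::-1],cv2.resize(c["img"],(440,360))]))
E
```

```text
[ 0.4117 -0.0068  0.1565]
40 (array([453.7,  22.8,  39.4]), np.float64(0.153))
80 (array([453.9,  22.9,  39.6]), np.float64(0.179))
tx,ty,tz,spin: [ 0.342  0.025  0.79  -0.012] phi now 39.23
```

View pics/w9.png

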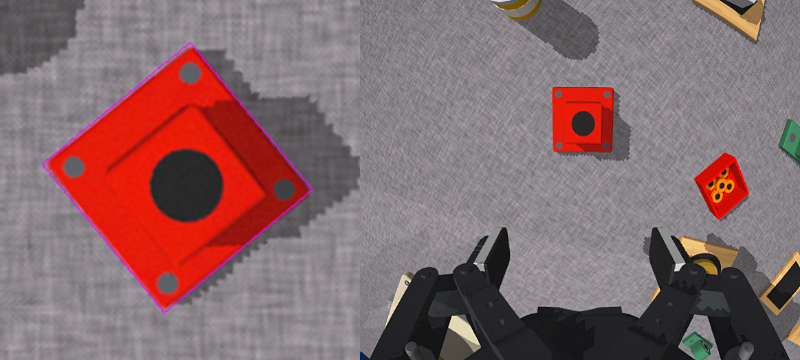

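The fit sits on the plate outline. Grasping the boss.

Emit:
carry_out(deltas=[[0.342,0.025,0.2,-0.01,1],[0.342,0.025,0.5,-0.01,1],[0.342,0.025,0.75,-0.01,1],[0.342,0.025,0.797,-0.01,1],[0.342,0.025,0.797,-0.01,1],[0.342,0.025,0.797,-0.01,1],[0.342,0.025,0.797,-0.01,-1],[0.342,0.025,0.797,-0.01,-1],[0.342,0.025,0.797,-0.01,-1],[0.342,0.025,0.797,-0.01,-1],[0.342,0.025,0.797,-0.01,-1]])

```text
clock: 24.58
position: [0.4541, 0.0231, 0.0375]
ee_rot: [0.941, 0.339, 0.0, 0.0]
ft_force: [-1.2, 0.4, 6.2]
grip_width: 0.408
grasp_force: 50.2
```

Emit:
carry_out(deltas=[[0,0,-0.3,0,-1],[0,0,-0.8,0,-1],[0,0,-0.8,0,-1],[0,0,-0.8,0,-1],[0,0,-0.8,0,-1],[0,0,-0.8,0,-1]])

```text
clock: 25.32
position: [0.4529, 0.0232, 0.1555]
ee_rot: [0.941, 0.339, -0.001, -0.001]
ft_force: [1.2, 0.2, -4.6]
grip_width: 0.41
grasp_force: 52.5
```

Emit:
carry_out(deltas=[[-0.3,0.36,0,0.3,-1],[-0.595,0.72,0,0.63,-1],[-0.595,0.72,0,0.63,-1],[-0.595,0.72,0,0.63,-1],[-0.595,0.72,0,0.63,-1]])

```text
clock: 25.95
position: [0.454, -0.1151, 0.1566]
ee_rot: [0.983, 0.182, -0.0, -0.0]
ft_force: [0.4, 0.4, -3.6]
grip_width: 0.414
grasp_force: 52.5
```

Emit:
carry_out(deltas=[[-0.17,0.44,0,0.32,-1],[-0.33,0.87,0,0.64,-1],[-0.33,0.87,0,0.64,-1],[-0.33,0.87,0,0.64,-1],[-0.33,0.87,0,0.64,-1]])

```text
clock: 26.58
position: [0.4546, -0.2539, 0.157]
ee_rot: [1.0, 0.016, 0.0, -0.0]
ft_force: [-0.0, 0.5, -3.7]
grip_width: 0.412
grasp_force: 52.4
```

Emit:
carry_out(deltas=[[0,0.6,0,0,-1],[0,0.6,0,0,-1],[0,0.6,0,0,-1],[0,0.6,0,0,-1],[0,0.6,0,0,-1],[0,0.6,0,0,-1]])

```text
clock: 27.32
position: [0.4567, -0.3455, 0.1572]
ee_rot: [1.0, 0.014, 0.0, 0.0]
ft_force: [-0.9, -0.6, -4.7]
grip_width: 0.408
grasp_force: 52.4
```

```bash
python3 - <<'E'
from h import *
o=manip.get_obs(); print(o["position"].round(4))
c=camera("wrist")
r=wfit(c,"board_square",.5,-.442,0,(-5,5),None,.09,None,"sq.png"); print(r)
x,y,a=r[0]; go(x/1e3,y/1e3,.046,a)
print("block",[wfit(c,"block",.645,-.241,0,(105,115),t) for t in (25,40)])
E
```

```text
[ 0.4567 -0.3455  0.1572]
(array([ 499.5, -440.8,    1.4]), np.float64(0.336))
tx,ty,tz,spin: [0.268 0.641 0.741 0.007] phi now 1.61
block [(array([ 634.7, -161.8,   67.1]), np.float64(2.531)), (array([ 621.8, -221. ,   57.2]), np.float64(5.155))]
```

```bash
python3 - <<'E'
from h import *
c=camera("wrist")
save("w10.png",np.hstack([cv2.imread("pics/sq.png")[...,::-1],cv2.resize(c["img"],(440,360))]))
E
```

```text
(no output)
```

View pics/w10.png

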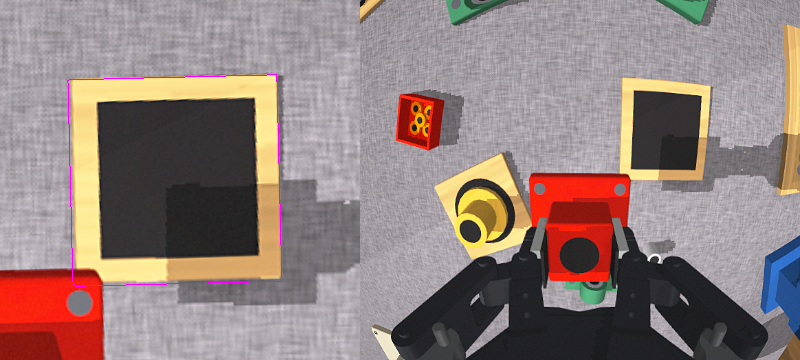

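The overlay matches the board's edges; the high residual was only the red flange joining the mask. Moving above the board.

Emit:
carry_out(deltas=[[0.27,0.645,0,0.01,-1],[0.27,0.645,0,0.01,-1],[0.27,0.645,0.3,0.01,-1],[0.27,0.645,0.6,0.01,-1],[0.27,0.645,0.65,0.01,-1],[0.27,0.645,0.65,0.01,-1],[0.27,0.645,0.65,0.01,-1],[0.27,0.645,0.65,0.01,-1]])

```text
clock: 28.42
position: [0.5002, -0.4427, 0.0614]
ee_rot: [1.0, 0.011, 0.001, 0.001]
ft_force: [0.6, 0.3, -3.3]
grip_width: 0.413
grasp_force: 52.4
```

```bash
python3 - <<'E'
from h import *
c=camera("wrist"); print(manip.get_obs()["position"].round(4)); go(.4997,-.4412,.0457,1.4)
E
```

```text
[ 0.5    -0.4425  0.061 ]
tx,ty,tz,spin: [-0.002 -0.009  0.102 -0.005] phi now 1.25
```

Emit:
carry_out(deltas=[[0,-0.009,0.06,0,-1],[0,-0.009,0.104,0,-1],[0,-0.009,0.104,0,-1],[0,-0.009,0.104,0,-1],[0,-0.009,0.104,0,1],[0,-0.009,0.104,0,1],[0,-0.009,0.104,0,1],[0,-0.009,0.104,0,1],[0,-0.009,-0.3,0,1],[0,-0.009,-0.6,0,1],[-0.2,-0.3,-0.65,0,1],[-0.4,-0.5,-0.65,0,1],[-0.4,-0.5,-0.65,0,1],[-0.4,-0.5,-0.65,0,1]])

```text
clock: 30.22
position: [0.4381, -0.369, 0.1574]
ee_rot: [1.0, 0.011, 0.0, 0.0]
ft_force: [0.5, -0.4, -0.4]
grip_width: 0.999
grasp_force: 0.0
```

```bash
python3 - <<'E'
from h import *
c=camera("wrist"); print(manip.get_obs()["position"].round(4))
MODEL["board_square"]=MODEL["board_square"]
i=ortho(c,.5,-.442,.018,.07); save("w11.png",cv2.resize(ortho(c,.5,-.442,.008,.07),(420,420)))
# plate from red mask on plate-top plane
print("flange",[wfit(c,"flange",.5,-.4415,.008,(0,),t,.07) for t in (110,130)])
print("board",wfit(c,"board_square",.5,-.4415,0,(0,)))
E
```

```text
[ 0.4383 -0.3691  0.1572]
flange [(array([ 499. , -440.2,    2.1]), np.float64(0.199)), (array([ 499.1, -440.1,    2.7]), np.float64(0.211))]
board (array([ 500.5, -428.6,    9.7]), np.float64(1.438))
```

View pics/w11.png

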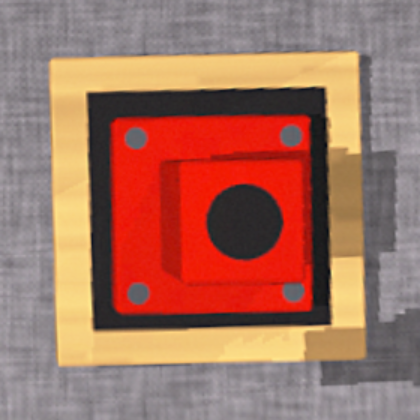

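The flange is centred and square in its outline; the uneven margins come from parallax. Now the middle block.

Emit:
carry_out(deltas=[[0.2,-0.45,0,0.3,1],[0.42,-0.92,0,0.6,1],[0.42,-0.92,0,0.8,1],[0.42,-0.92,0,0.8,1],[0.42,-0.92,0,0.8,1]])

```text
clock: 30.9
position: [0.4979, -0.2302, 0.1568]
ee_rot: [0.98, -0.197, -0.0, 0.0]
ft_force: [0.4, 0.0, 0.4]
grip_width: 1.001
grasp_force: 0.0
```

Emit:
carry_out(deltas=[[0.15,-0.2,0,0.3,1],[0.33,-0.43,0,0.6,1],[0.33,-0.43,0,0.82,1],[0.33,-0.43,0,0.82,1],[0.33,-0.43,0,0.82,1]])

```text
clock: 31.52
position: [0.5678, -0.1902, 0.1569]
ee_rot: [0.916, -0.401, -0.0, 0.0]
ft_force: [0.0, -0.8, 0.4]
grip_width: 1.003
grasp_force: 0.0
```

Emit:
carry_out(deltas=[[0.1,-0.15,0,0.3,1],[0.27,-0.29,0,0.6,1],[0.27,-0.29,0,0.81,1],[0.27,-0.29,0,0.81,1],[0.27,-0.29,0,0.81,1],[0.27,-0.29,0,0.81,1],[0.27,-0.29,0,0.81,1]])

```text
clock: 32.4
position: [0.6276, -0.1894, 0.1569]
ee_rot: [0.811, -0.585, -0.0, -0.0]
ft_force: [-0.5, 0.7, -0.3]
grip_width: 1.0
grasp_force: 0.0
```

```bash
python3 - <<'E'
from h import *
o=manip.get_obs(); print(o["position"].round(4))
c=camera("wrist")
for t in (20,30): r=wfit(c,"block",.645,-.242,0,(100,110),t,.08,None,"bl%d.png"%t); print(t,r)
x,y,a=r[0]; go(x/1e3,y/1e3,.04,a)
save("w12.png",np.hstack([cv2.resize(cv2.imread("pics/bl30.png"),(360,360))[...,::-1],cv2.resize(c["img"],(440,360))]))
E
```

```text
[ 0.6276 -0.1894  0.1569]
20 (array([ 644.7, -241.7,  108. ]), np.float64(0.042))
30 (array([ 645.2, -242.8,  108.6]), np.float64(0.054))
tx,ty,tz,spin: [ 0.375  0.001  0.78  -0.008] phi now -71.65
```

View pics/w12.png

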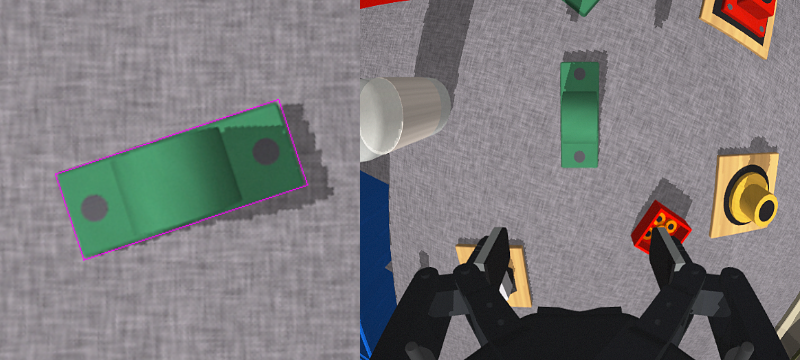

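The fit frames the middle block at (180,180), and its size matches. Grasping its housing.

Emit:
carry_out(deltas=[[0.2,0,0,-0.005,1],[0.373,0,0.2,-0.005,1],[0.373,0,0.5,-0.005,1],[0.373,0,0.73,-0.005,1],[0.373,0,0.767,-0.005,1],[0.373,0,0.767,-0.005,1],[0.373,0,0.767,-0.005,1],[0.373,0,0.767,-0.005,-1],[0.373,0,0.767,-0.005,-1],[0.373,0,0.767,-0.005,-1],[0.373,0,0.767,-0.005,-1],[0.373,0,0.767,-0.005,-1],[0.373,0,0.767,-0.005,-1]], force=60)

```text
clock: 34.08
position: [0.6456, -0.2422, 0.0424]
ee_rot: [0.812, -0.584, 0.0, -0.0]
ft_force: [-2.2, 0.7, 4.7]
grip_width: 0.363
grasp_force: 60.9
```

Emit:
carry_out(deltas=[[0,0,-0.3,0,-1],[0,0,-0.8,0,-1],[0,0,-0.8,0,-1],[0,0,-0.8,0,-1],[0,0,-0.8,0,-1],[0,0,-0.8,0,-1]])

```text
clock: 34.83
position: [0.6445, -0.2418, 0.1596]
ee_rot: [0.812, -0.584, -0.002, 0.001]
ft_force: [-0.5, -0.0, -3.7]
grip_width: 0.366
grasp_force: 61.3
```

Emit:
carry_out(deltas=[[-0.4,-0.04,0,-0.3,-1],[-0.885,-0.086,0,-0.6,-1],[-0.885,-0.086,0,-0.71,-1],[-0.885,-0.086,0,-0.71,-1],[-0.885,-0.086,0,-0.71,-1]])

```text
clock: 35.45
position: [0.6154, -0.1139, 0.1614]
ee_rot: [0.905, -0.426, -0.0, 0.001]
ft_force: [0.0, 0.1, -4.4]
grip_width: 0.365
grasp_force: 61.3
```

Emit:
carry_out(deltas=[[-0.35,-0.2,0,-0.3,-1],[-0.75,-0.453,0,-0.6,-1],[-0.75,-0.453,0,-0.71,-1],[-0.75,-0.453,0,-0.71,-1],[-0.75,-0.453,0,-0.71,-1]])

```text
clock: 36.08
position: [0.5961, 0.0153, 0.1617]
ee_rot: [0.968, -0.252, 0.0, 0.001]
ft_force: [-0.7, -0.2, -4.7]
grip_width: 0.361
grasp_force: 61.3
```

Emit:
carry_out(deltas=[[-0.25,-0.3,0,-0.3,-1],[-0.522,-0.603,0,-0.6,-1],[-0.522,-0.603,0,-0.705,-1],[-0.522,-0.603,0,-0.705,-1],[-0.522,-0.603,0,-0.705,-1],[-0.522,-0.603,0,-0.705,-1],[-0.522,-0.603,0,-0.705,-1]])

```text
clock: 36.95
position: [0.5711, 0.1343, 0.1619]
ee_rot: [0.998, -0.068, 0.0, 0.0]
ft_force: [0.2, -0.7, -3.9]
grip_width: 0.362
grasp_force: 61.4
```

```bash
python3 - <<'E'
from h import *
o=manip.get_obs(); print(o["position"].round(4))
c=camera("wrist")
r=wfit(c,"board_long",.6195,.2323,0,(165,175),None,.1,None,"lo.png"); print(r)
x,y,a=r[0]; go(x/1e3,y/1e3,.051,a)
save("w13.png",np.hstack([cv2.resize(cv2.imread("pics/lo.png"),(360,360))[...,::-1],cv2.resize(c["img"],(440,360))]))
E
```

```text
[0.5711 0.1343 0.1619]
(array([620.2, 231.5, 172.1]), np.float64(0.017))
tx,ty,tz,spin: [ 0.237 -0.686  0.74   0.003] phi now -7.81
```

View pics/w13.png

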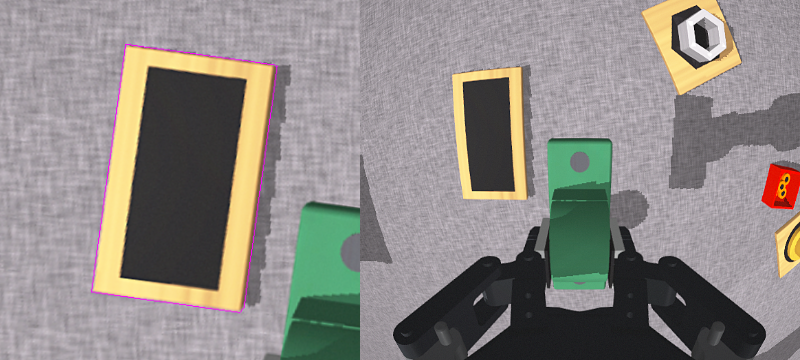

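The overlay lies on the board's edges. Moving above it and settling.

Emit:
carry_out(deltas=[[0.12,-0.35,0,0,-1],[0.238,-0.68,0,0,-1],[0.238,-0.68,0.3,0,-1],[0.238,-0.68,0.55,0,-1],[0.238,-0.68,0.63,0,-1],[0.238,-0.68,0.63,0,-1],[0.238,-0.68,0.63,0,-1],[0.238,-0.68,0.63,0,-1]])

```text
clock: 38.0
position: [0.6209, 0.2314, 0.0692]
ee_rot: [0.998, -0.068, 0.001, -0.0]
ft_force: [-0.6, 1.1, -3.8]
grip_width: 0.369
grasp_force: 61.7
```

```bash
python3 - <<'E'
from h import *
c=camera("wrist"); print(manip.get_obs()["position"].round(4)); go(.6202,.2315,.0507,-7.8)
E
```

```text
[0.6207 0.2313 0.0688]
tx,ty,tz,spin: [-0.004 -0.001  0.121  0.001] phi now -7.76
```

Emit:
carry_out(deltas=[[-0.003,0,0.07,0,-1],[-0.003,0,0.122,0,-1],[-0.003,0,0.122,0,-1],[-0.003,0,0.122,0,-1],[-0.003,0,0.122,0,1],[-0.003,0,0.122,0,1],[-0.003,0,0.122,0,1],[-0.003,0,0.122,0,1],[-0.003,0,-0.3,0,1],[-0.003,0,-0.6,0,1],[-0.3,0.3,-1,0,1],[-0.7,0.5,-1,0,1],[-0.7,0.5,-1,0,1],[-0.7,0.5,-1,0,1]])

```text
clock: 39.8
position: [0.5053, 0.1704, 0.2185]
ee_rot: [0.998, -0.068, 0.001, 0.0]
ft_force: [0.2, 0.3, 0.0]
grip_width: 0.998
grasp_force: 0.0
```

```bash
python3 - <<'E'
from h import *
c=camera("wrist")
save("w14.png",np.hstack([cv2.resize(ortho(c,.62,.2315,.008,.09),(400,400)),cv2.resize(ortho(c,.695,-.016,.008,.06),(400,400))]))
t=camera("top")
print("nut",wfit(c,"nut",.695,-.016,.008,(0,20),170,.045),"hexboard",wfit(c,"board_hex",.695,-.016,0,(20,)))
for n,x,y in (("flange",.498,-.445),("tray",.512,-.152),("tin",.507,.151)): print(n,[b["position"] for b in boxes_of(n,t)][:2])
E
```

```text
nut (array([612.6,   8.7,  20. ]), np.float64(1.0)) hexboard (array([690.7, -16. ,  22.7]), np.float64(1.205))
flange [[0.5026, -0.429, 0.0182], [0.6228, 0.223, 0.0304]]
tray [[0.5079, -0.1488, 0.01]]
tin []
```

View pics/w14.png

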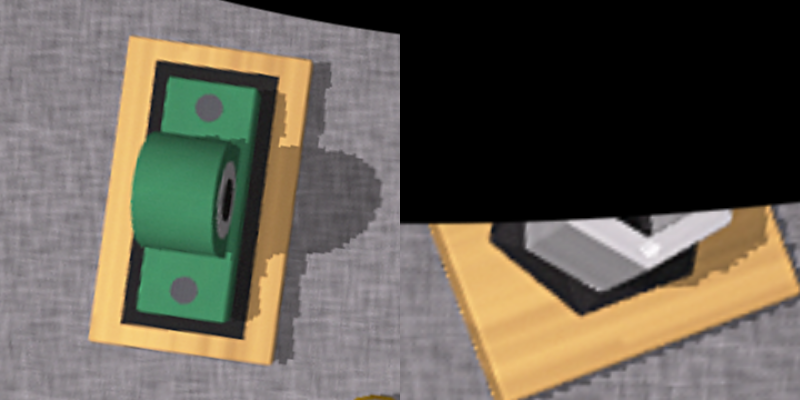

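The block sits centred and aligned in its outline. The nut, bushing and flange were each checked after release, and the gripper is clear at z = 0.22. Handing in.

```bash
python3 -c "
from workcell import ticket
print(ticket.hand_in())"
```

```text
the job is handed in; nothing more can be done
None
```

All four parts are on their matching boards, centred to within about 2 mm by my measurements and lined up, and I handed the job in at about 40 s of robot time; the tray and tin were not touched, though I had no final camera fix on the tin.

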